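Fit the running disc on its spindle with a push nut

ROBOT

A 6-joint arm with a two-finger parallel gripper is mounted at the origin on a cart in front of the work surface, level with it; the furniture and walls round the work are solid. World frame = base frame: x ahead of the robot, y to its left, z up, the work surface at z = 0. Lengths are in m, angles in rad, forces in N, time in s.
With the tool pointing down it reaches from about 0.375 to 0.9 m from the base axis. Payload 3.1 kg.
Tool frame: the origin (TCP) lies midway between the tips of the shut fingers; the grasp point (between the pads) lies pinch_z behind it (pinch_z is the distance from the TCP to the grasp point, in m); y points along the fingers, z is the direction in which the jaws open and shut, and the axes are right-handed (so a half turn about y gives the same grasp; the last joint's range is limited). The gripper opens to 87 mm and grips with 3 to 60 N. Pads are 19 mm wide; open, the fingers measure 117 mm over their backs; the gripper's body (75 mm by 190 mm) begins 51 mm behind the grasp point.
Start: joints at [1.169, 0.527, 1.433, -0, 1.181, -0.178], TCP at [0.139, 0.609, 0.223] pointing down, gripper open.
Joint ranges: [-3.08, 3.08], [-0.75, 2.2], [0.22, 2.44], [-1.43, 4.57], [0, 2.65], [-2.85, 2.85]. Speed limits (rad/s): [2.79, 2.79, 3.14, 3.14, 3.14, 3.14].

INTERFACE

Orientations are given as a unit quaternion [x, y, z, w].
In Python, from rig import get_obs, camera, hand_in, pinch_z gives the robot as it stands. The module is installed in compiled form; this text tells all that it offers.
- The arm moves only by the tool arm_command, never from a script. Its argument "plan" is a list of rows, each a list of 2 entries, a list of its own where there are three numbers: the shift along the world's x, y, z in units of 25 mm (1.0 is 25 mm), then the turn about the world's z in units of 5 degrees (1.0 is 5 degrees). A call has 1 to 5 rows; each row is the pose to reach, as a shift and turn from the pose commanded when the call began; what a row does not reach only later rows make up. A row lasts 1/10 s, in which the tool goes at most 50 mm and 8.59 degrees, less where a joint would pass 70% of its speed; a pose out of reach is approached as far as the arm can. A call with a gripper value outside its range is refused whole. "fingers" is the opening, from -1 (shut) to 1 (fully open), set as the call begins (left out, the last holds). The fingers move at their own pace and stop on an object; "force" is the grip in N (left out, the last holds). Time passes only in rows, so rows that repeat a pose let the fingers close. It gives the time, the measured TCP pose, the force and the opening at its end, in the units of the state.
- get_obs(): the state, without advancing time (a new reading comes with each control period).
- camera(name): name is "side" or "top" or "wrist"; returns a dict with "pixels" (400x640x3 uint8, red, green, blue), "camera_matrix" (3x3 intrinsics, pixels), "distortion" ([k1, k2, p1, p2, k3] as OpenCV has them; the pictures are not rectified), "R" (3x3) and "t" (3): a world point X has camera coordinates R X + t. Camera axes: x right, y down, z forward; pixel columns grow to the right and rows downward; lengths in m; the calibration is good to about 2 mm. A picture is of the moment at which its call begins. There is no depth.
- hand_in(): hands the job in, once; it reports no verdict.
The state is a dict: "time": time; "q": joint angles; "joint_velocities": joint speeds; "joint_torque": joint torques, N m; "position": TCP position; "tool_rot": TCP orientation; "ft_force": force on the tool from outside, world axes, zero at the start; "moment": the same for the moment, N m; "grip_width": finger opening in m.
Only numpy, scipy, OpenCV 4.12 (cv2) and the standard library are available. Lean on these libraries where they do the work, as an engineer would, in place of code of your own. Each camera call takes 0.05 s, during which the arm holds its last target.

TASK

Fit the cage's running disc: set the disc on the upright spindle, hub up, resting on the spring seat, then put the steel push nut on the spindle and press it straight down until it bites tight and holds the disc clamped on its sprung seat. Make the final push a firm, measured one of about 18 N (never above 20 N, which spoils the spring seat), then let go; leave the other things on the bench alone.

Things in the scene. Friction and masses are not known exactly. Their poses are not given: they have to be found in the camera images.
- stand: Fixed grey base plate 120 x 120 x 12 mm with four bolt heads, carrying a plain upright steel spindle of 10 mm diameter with a round tip, 105 mm high in all. Origin: centre of its underside on the worktop, on the spindle's axis; z up.
- spindle_tip (a point): Very top of the spindle, 105 mm above the worktop, on its axis.
- seat_top (a point): Centre of the top face of the spring seat, a flat steel collar 36 mm in diameter round the spindle. Unloaded, it stands 16 mm above the sleeve's origin, 34 to 38 mm above the worktop. It sinks under load against a stiff spring, 14 N per mm, at most 4 mm.
- disc: Loose grey plastic running disc (saucer), 120 mm in diameter, 120 g: floor 4 mm thick, outer lip 10 mm high, and a central hub, a tube 26 mm in diameter that rises to 30 mm above the underside, with a 13 mm bore right through. It lies hub up on the worktop; grasp it by the hub. Origin: centre of its underside; z up along the bore.
- hub_top (a point): Centre of the upper end of the disc's hub, 30 mm above its underside.
- push_nut: Loose steel push nut, 100 g: a collar 26 mm in diameter and 24 mm high, with a flange 31 mm in diameter and 3 mm thick at its lower end and a 13 mm bore. It stands right way up on its flange; grasp the collar. Once the flange meets the hub, the resistance to pressing climbs by 14 N per mm as the spring seat sinks. Origin: centre of its underside; z up along the bore.
- tape: Bystander: roll of tape lying flat, 68 mm in diameter, 19 mm high. Origin: centre of its underside.
- stopper: Bystander: rubber stopper, 26 mm in diameter, 26 mm high. Origin: centre of its underside.
- petri: Bystander: closed plastic petri dish, 63 mm in diameter, 14 mm high. Origin: centre of its underside.
- nut_teeth (a point): Centre of the ring of eight spring teeth inside the push nut's bore, 12 to 17 mm above its underside. They lean upward and inward, leaving about 8 mm between them; on the 10 mm spindle they slide down with a steady drag of some 5.5 N (4 to 7.5 N) and bite against coming back up: when let go, the nut stays where it was pressed, but for about half a mm, still pressing on the hub.
- sleeve: Fixed dark steel sleeve, 32 mm in diameter, round the foot of the spindle, set a little higher or lower in each stand; it carries the spring seat. Origin on the spindle's axis, 18 to 22 mm above the worktop; z up.
There are look-alikes about, which are no part of the job. Leave any green look-alike of the push_nut alone.

How it is judged:
On the way, in this order (a step that is already met when the one before it is completed fails the run):
1. the disc sits on the spring seat, the spindle through its bore (horizontal distance between disc and stand below 0.004 m and distance between disc and seat_top below 0.005 m and angle between disc's own z axis and vertical below 0.06 rad), for 0.2 s.
2. the push nut is started on the spindle above the seated disc (horizontal distance between push_nut and stand below 0.003 m and distance between push_nut and hub_top below 0.025 m and angle between push_nut's own z axis and vertical below 0.08 rad), for 0.05 s.
3. the push nut is pressed firmly on the hub, with more than 10 N besides the teeth's drag (contact force between push_nut and disc above 10 N and horizontal distance between push_nut and stand below 0.003 m), for 0.05 s.
At the end, for the whole second after the job is handed in: Disc on the spindle (4 mm of axis, tilt under 0.06 rad, underside within 5 mm of the seat's top), push nut on the spindle above it (3 mm of axis, tilt under 0.08 rad) and, released, still pressing on the hub with more than 2 N; both at rest (all of step 1 and horizontal distance between push_nut and stand below 0.003 m and angle between push_nut's own z axis and vertical below 0.08 rad and contact force between push_nut and disc above 2 N and linear speed of each of push_nut, disc below 0.01 m/s); the robot touches nothing.
It fails at once if the push nut is pressed on the hub with more than 18 N (contact force between push_nut and disc above 18 N).
It fails at once if the disc is pressed on the spring seat with more than 24 N (contact force between disc and sleeve above 24 N).
It fails at once if a bystander is moved by more than 30 mm (distance of any of tape, stopper, petri from where it was at the start of the episode above 0.03 m).
It also fails if it takes over 70 s, if anything falls off the work surface, if the arm or the gripper's body presses on something with over 40 N, if the wrist force passes 120 N, or if a joint passes its speed limit or range.

## Working session

There is one attempt and no reset: what is moved stays moved. The work goes in short steps, Python scripts to look and compute and a tool call to move; the robot and the scene stay as the last step left them, time stands still between calls to the robot, and variables do not carry over. Pictures are saved under pics/ and viewed, and the job is handed in when it is done.

Besides the shell and the picture viewer there is one more tool, called after "Request:" as a command line: name --argument value ..., lists and objects as JSON in quotes. arm_command: Moves the arm, as the interface text tells. Its arguments: {"type":"object","properties":{"plan":{"type":"array"},"fingers":{"type":"number"},"force":{"type":"number"}},"required":["plan"]}

```bash
mkdir -p pics
cat > h.py <<'E'
import numpy as np, cv2
from rig import get_obs, camera, pinch_z
def snap(n,f):
    c=camera(n); cv2.imwrite(f'pics/{f}.png',cv2.cvtColor(c['pixels'],cv2.COLOR_RGB2BGR))
    np.savez(f'pics/{f}.npz',**{k:np.array(v) for k,v in c.items()}); return c
def load(f): return dict(np.load(f'pics/{f}.npz'))
def ray(c,uv):
    p=cv2.undistortPoints(np.array([[uv]],float),c['camera_matrix'],c['distortion'])[0,0]
    R=c['R'];o=-R.T@c['t'];d=R.T@np.array([p[0],p[1],1]);return o,d/np.linalg.norm(d)
def onz(c,uv,z):
    o,d=ray(c,uv);return o+d*(z-o[2])/d[2]
def proj(c,X):
    return cv2.projectPoints(np.array(X,float).reshape(-1,1,3),cv2.Rodrigues(c['R'])[0],c['t'],c['camera_matrix'],c['distortion'])[0][:,0]
def tri(c1,u1,c2,u2):
    o1,d1=ray(c1,u1);o2,d2=ray(c2,u2)
    s=np.linalg.lstsq(np.c_[d1,-d2],o2-o1,rcond=None)[0];a=o1+s[0]*d1;b=o2+s[1]*d2
    return (a+b)/2,np.linalg.norm(a-b)
E
python3 - <<'E'
from h import *
for n in ['top','side','wrist']:
    c=snap(n,n+'0'); print(n,(-c['R'].T@c['t']).round(3),c['R'].round(2).tolist(),c['camera_matrix'][0,0])
o=get_obs()
for k in o: print(k,np.round(o[k],4))
print(pinch_z if not callable(pinch_z) else pinch_z())
E
```

```text
top [ 0.502 -0.016  1.086] [[0.02, -1.0, -0.03], [-1.0, -0.02, -0.08], [0.08, 0.03, -1.0]] 486.16830562389026
side [ 0.389 -0.77   0.589] [[0.96, -0.27, 0.01], [-0.13, -0.51, -0.85], [0.23, 0.82, -0.53]] 404.3985909767906
wrist [0.061 0.626 0.384] [[0.22, 0.98, -0.0], [0.93, -0.21, 0.29], [0.28, -0.07, -0.96]] 291.0878558769929
time 0.15
q [ 1.1685  0.5282  1.4336  0.      1.1814 -0.1785]
joint_velocities [-0.0015 -0.0019 -0.0022  0.0015 -0.0001 -0.0017]
joint_torque [ 5.00000e-04 -4.40428e+01 -1.76843e+01  6.34000e-02  5.52000e-02
 -1.00000e-04]
position [0.1384 0.6089 0.2218]
tool_rot [ 0.7032 -0.0791  0.0788 -0.7021]
ft_force [ 0.211   0.4304 -1.1189]
moment [-0.037  -0.0551  0.0275]
grip_width 0.0866
0.0187
```

```bash
sleep 0
```

```text
(no output)
```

View pics/top0.png

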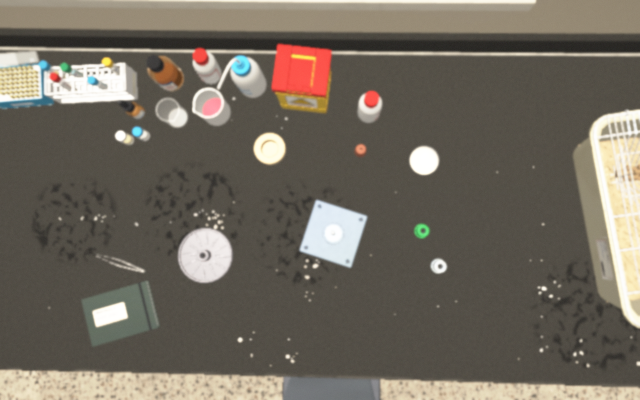

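View pics/side0.png

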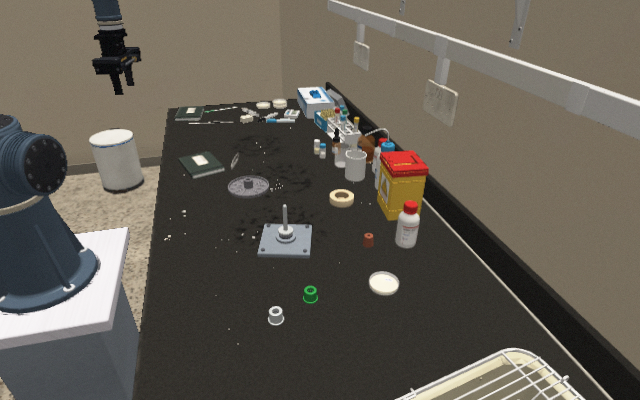

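View pics/wrist0.png

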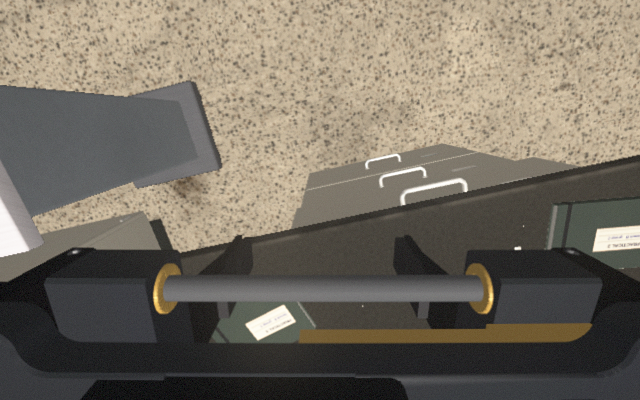

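The top view shows the disc at (205,255), the stand at (334,233) and a bare steel collar at (439,266). A green collar at (422,231) is the look-alike. Stopper is at (361,149), tape (269,148), petri (424,160). I'll measure these and enlarge the nut candidates.

Run:
```python
from h import *
t=load('top0');s=load('side0')
a=cv2.imread('pics/top0.png');b=cv2.imread('pics/side0.png')
A=cv2.resize(a[190:300,400:480],None,fx=5,fy=5,interpolation=cv2.INTER_CUBIC)
B=cv2.resize(b[270:340,250:340],None,fx=4,fy=4,interpolation=cv2.INTER_CUBIC)
C=np.zeros((550,790,3),np.uint8);C[:550,:400]=A;C[:280,410:770]=B
cv2.imwrite('pics/cand.png',C)
A=cv2.resize(a[190:290,290:380],None,fx=4,fy=4,interpolation=cv2.INTER_CUBIC)
B=cv2.resize(a[215:295,165:245],None,fx=5,fy=5,interpolation=cv2.INTER_CUBIC)
C=np.zeros((400,790,3),np.uint8);C[:400,:360]=A;C[:400,370:770]=B
cv2.imwrite('pics/ds.png',C)
B=cv2.resize(b[195:265,250:320],None,fx=5,fy=5,interpolation=cv2.INTER_CUBIC)
D=cv2.resize(b[165:205,215:285],None,fx=6,fy=6,interpolation=cv2.INTER_CUBIC)
C=np.zeros((350,790,3),np.uint8);C[:350,:350]=B;C[:240,360:780]=D
cv2.imwrite('pics/dside.png',C)
print(onz(t,(439,266),.024),onz(s,(276,312),.024),onz(t,(205,255),0.0),onz(t,(334,233),.036))
```

```text
[ 0.45687004 -0.23152796  0.024     ] [ 0.45968709 -0.24214204  0.024     ] [0.46845769 0.28338131 0.        ] [ 0.52276443 -0.00427656  0.036     ]
```

View pics/cand.png

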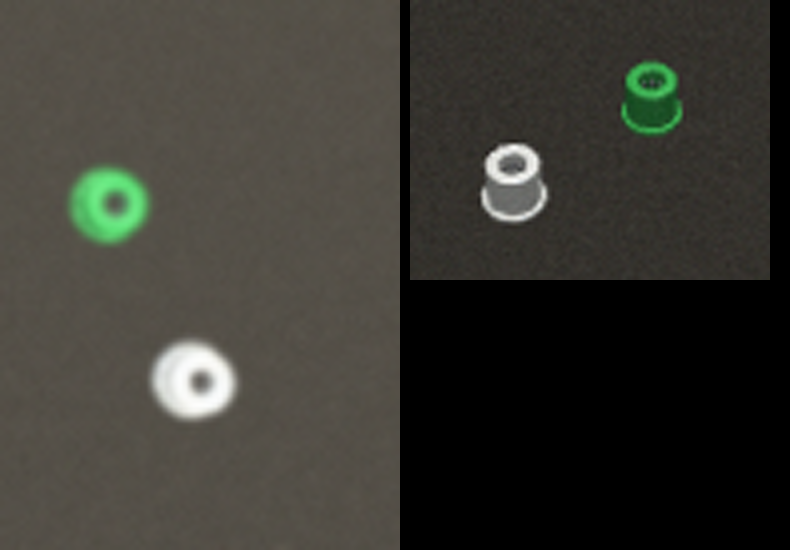

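View pics/ds.png

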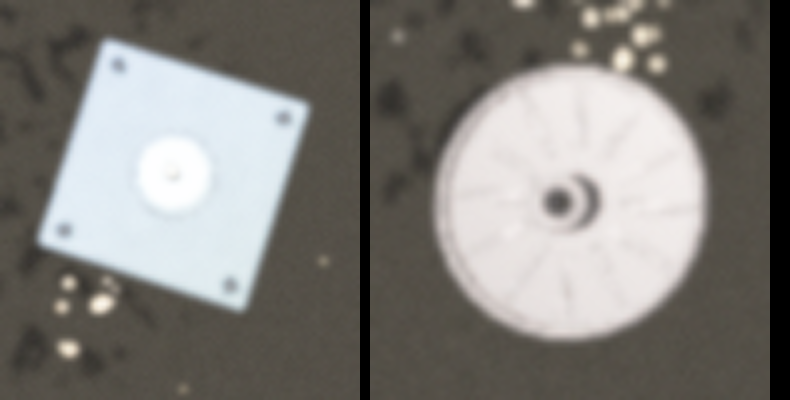

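View pics/dside.png

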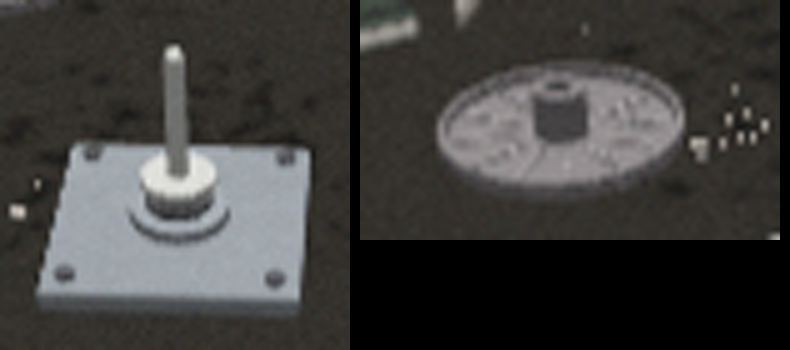

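In the crop the pale steel collar with flange, top (440,266) and side (276,311), fits the push nut. The other one, (421,231), is green and is excluded. Next I need precise centres.

Run:
```python
from h import *
t=load('top0');s=load('side0')
T=t['pixels'].astype(int);g=T.sum(2)/3
def comp(m,seed,name):
    n,l,st,ce=cv2.connectedComponentsWithStats(m.astype(np.uint8))
    k=l[seed[1],seed[0]]; print(name,st[k],ce[k].round(2)); return (l==k).astype(np.uint8)
def hull(m):
    c=max(cv2.findContours(m,0,2)[0],key=cv2.contourArea);return c
# plate
m=comp(g>130,(320,250),'plate');c=hull(m);r=cv2.minAreaRect(c);print(r)
ct=cv2.boxPoints(r);pl=np.array([onz(t,p,.012) for p in ct]);print('plate c',pl.mean(0),np.linalg.norm(np.diff(pl,axis=0),axis=1))
print('plate yaw',np.degrees(np.arctan2(*(pl[1]-pl[0])[[1,0]])))
# seat circle brightness
m=comp(g>248,(326,233),'seat'); M=cv2.moments(hull(m));u=(M['m10']/M['m00'],M['m01']/M['m00']);print('seat',u,onz(t,u,.036))
# tip: darker spot in top
print(g[228:238,328:340].astype(int))
# disc
m=comp(g>130,(190,255),'disc');c=hull(m)
P=np.array([onz(t,p[0],.010) for p in c]);(x,y),rr=cv2.minEnclosingCircle(P[:,:2].astype(np.float32));print('disc lip',x,y,rr);e=cv2.fitEllipse(P[:,:2].astype(np.float32));print(e)
print(g[248:263,195:212].astype(int))
# nut
print(g[260:273,432:447].astype(int))
S=s['pixels'].astype(int).sum(2)/3
print(S[200:210,279:291].astype(int))
print('tip tri guess');print(tri(t,(333.2,233),s,(284.3,205)))
```

```text
plate [ 299  200   68   68 3043] [332.97 233.16]
((332.96002197265625, 233.08163452148438), (55.35088348388672, 55.24805450439453), 17.969139099121094)
plate c [ 0.52329352 -0.00160911  0.012     ] [0.12198158 0.12245745 0.12125993]
plate yaw -16.610031268761865
seat [325 225  17  17 211] [332.82 232.73]
seat (332.844499586435, 232.79239040529362) [ 0.52315904 -0.00177764  0.036     ]
[[254 254 254 254 253 253 254 254 254 254 253 251]
 [254 254 254 253 253 253 253 254 254 254 254 252]
 [254 254 253 251 250 251 252 253 254 254 254 253]
 [254 253 253 250 249 249 249 252 253 254 254 254]
 [254 253 252 250 250 248 245 250 253 254 254 254]
 [254 253 251 247 244 241 237 247 253 254 254 254]
 [254 253 251 245 237 230 234 247 253 254 254 254]
 [254 254 253 250 246 242 246 251 253 254 254 254]
 [254 254 254 253 253 253 253 253 254 254 254 253]
 [254 254 254 254 254 254 254 254 254 254 253 253]]
disc [ 178  224   54   59 2374] [204.78 254.72]
disc lip 0.4745900630950928 0.2796314060688019 0.0666542798280716
((0.47025179862976074, 0.28087133169174194), (0.11831643432378769, 0.12460686266422272)
[... 1814 characters left out ...]
247 244 235 216 168 117  89]
 [ 91 116 153 184 209 222 229 227 217 196 174 145 114  90  80]]
[[ 48  47  46  47  47  43  50  47  46  49  50  47]
 [ 49  49  43  50  50  47  49  45  46  47  49  49]
 [ 43  46  46  46  50  49  48  50  47  46  48  47]
 [ 53  51  45  46  48  47  46  43  46  46  49  47]
 [ 49  44  46  48 100 151 149  49  50  48  48  45]
 [ 50  52  48  59 168 213 204  94  47  50  46  49]
 [ 48  47  44  71 160 195 184 131  48  47  50  49]
 [ 47  46  44  73 119 141 134 122  43  50  49  46]
 [ 47  44  43  72 110 110 109 108  48  48  47  46]
 [ 49  45  47  74 109 110 110 109  47  48  48  42]]
tip tri guess
(array([ 0.52385501, -0.00383204,  0.10297072]), np.float64(0.004915370545884539))
```

Run:
```python
from h import *
from scipy.spatial.transform import Rotation as Ro
t=load('top0');s=load('side0');o=get_obs()
R=Ro.from_quat(o['tool_rot']).as_matrix();print(R.round(3))
g=t['pixels'].astype(float).mean(2)
def dark(r0,r1,c0,c1,th):
    w=np.clip(th-g[r0:r1,c0:c1],0,None);yy,xx=np.mgrid[r0:r1,c0:c1];return (w*xx).sum()/w.sum(),(w*yy).sum()/w.sum()
ub=dark(251,259,198,206,190);un=dark(262,270,437,443,225);print(ub,un)
print('hub top',onz(t,ub,.03),'bore bottom',onz(t,ub,0.0),'nut top',onz(t,un,.024))
print(proj(t,[[.5232,-.0017,.105]]),proj(s,[[.5232,-.0017,.105],[.5232,-.0017,.036]]))
S=s['pixels'].astype(float).mean(2)
print('side nut rays',onz(s,(275.75,311.),.024),'hub',onz(s,(247.5,179.4),.03),'tip',onz(s,(284.4,204.2),.105))
# disc outline at lip: use leftmost/rightmost etc; hub outer ring at hub top
```

```text
[[ 0.975 -0.001  0.222]
 [-0.222 -0.002  0.975]
 [-0.    -1.    -0.002]]
(np.float64(202.24005864027856), np.float64(255.00952904526298)) (np.float64(439.7645620275678), np.float64(265.9288572698977))
hub top [0.46924693 0.28112967 0.03      ] bore bottom [0.4683052  0.28957933 0.        ] nut top [ 0.45706082 -0.23316037  0.024     ]
[[332.34841556 232.08249747]] [[282.70890161 203.86084537]
 [283.80544119 228.77418932]]
side nut rays [ 0.45968996 -0.23958731  0.024     ] hub [0.47159052 0.27473771 0.03      ] tip [ 0.52660963 -0.0040881   0.105     ]
```

Request:
arm_command --plan '[[[6.6,-6.6,-1],0],[[6.6,-6.6,-1],0],[[6.6,-6.6,-1],0],[[6.6,-6.6,-1],0],[[6.6,-6.6,-1],0]]' --fingers 0.3 --force 10

```text
time: 0.65
position: [0.3052, 0.442, 0.197]
tool_rot: [0.703, -0.079, 0.079, -0.702]
ft_force: [0.3, 0.7, -0.5]
grip_width: 0.059
```

Request:
arm_command --plan '[[[6.6,-6.5,-3.9],0],[[6.6,-6.5,-3.9],0],[[6.6,-6.5,-3.9],0],[[6.6,-6.5,-3.9],0],[[6.6,-6.5,-3.9],0]]'

```text
time: 1.15
position: [0.4689, 0.2813, 0.0997]
tool_rot: [-0.703, 0.079, -0.079, 0.703]
ft_force: [0.7, 1.0, 0.5]
grip_width: 0.0567
```

Run:
```python
from h import *
snap('wrist','w1');snap('side','s1');print(get_obs()['position'])
b=cv2.imread('pics/s1.png');cv2.imwrite('pics/s1c.png',cv2.resize(b[80:220,160:340],None,fx=4,fy=4,interpolation=cv2.INTER_CUBIC))
```

```text
[0.47155133 0.27866064 0.09822826]
```

View pics/w1.png

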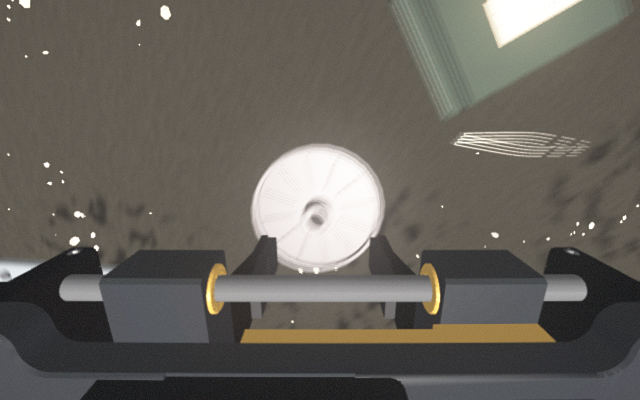

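View pics/s1c.png

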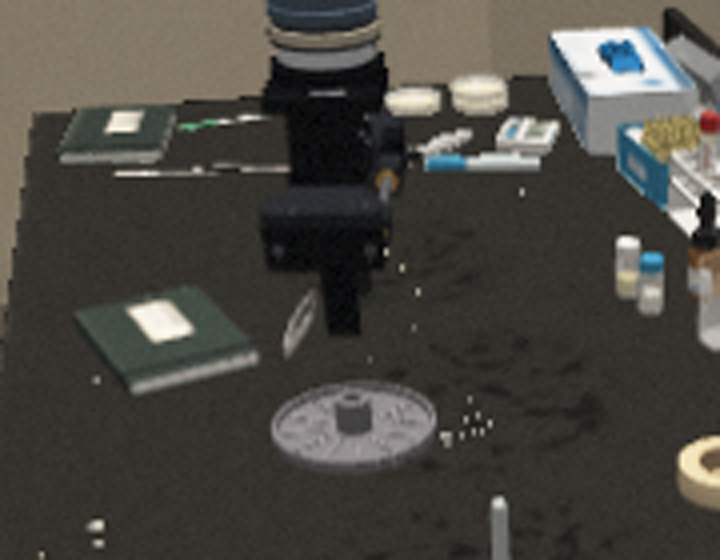

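The wrist view shows the hub at (316,211), nearly centred between the fingers. The arm was still settling, so I'll re-measure at rest.

Run:
```python
from h import *
c=snap('wrist','w2');o=get_obs();print(o['time'],o['position'],o['joint_velocities'].round(4) if hasattr(o['joint_velocities'],'round') else '')
g=c['pixels'].astype(float).mean(2)
b=cv2.imread('pics/w2.png');cv2.imwrite('pics/w2c.png',cv2.resize(b[140:275,240:400],None,fx=5,fy=4.4,interpolation=cv2.INTER_CUBIC))
print(g[198:224:1,304:330].astype(int))
```

```text
1.3 [0.4693449  0.28037655 0.09909014] [ 0.0636 -0.0388  0.0241  0.0202  0.0233  0.0108]
[[245 246 247 248 249 237 179 134 131 132 132 134 134 139 147 149 152 152
  155 157 157 159 146 139 137 133]
 [245 246 247 248 247 203 140 132 128 133 129 136 148 168 193 203 207 203
  210 214 222 218 197 173 153 140]
 [246 246 247 248 240 181 133 130 132 142 149 166 197 225 236 240 241 243
  242 245 246 245 238 226 202 174]
 [246 247 247 247 230 161 131 129 139 160 192 215 235 242 244 247 248 249
  249 250 251 250 250 248 241 228]
 [246 246 247 248 218 150 132 146 178 208 230 238 243 246 247 246 247 248
  248 249 249 250 250 251 251 249]
 [247 246 247 248 202 136 140 180 218 233 240 242 244 246 244 243 243 244
  244 243 243 245 249 250 251 251]
 [247 245 247 246 191 135 165 214 234 238 242 244 244 244 242 239 234 235
  234 233 232 238 243 245 247 250]
 [245 246 248 241 180 148 194 228 238 241 243 244 243 240 233 219 205 194
  193 194 201 216 230 235 242 245]
 [246 246 247 230 173 181 220 235 240 243 245 242 237 221 192 155 141 136
  133 139 152 169 195 221 230 238]
 [246 246 247 223 188 210 229 
[... 1123 characters left out ...]
31 132 131
  134 130 133 131 133 135 153 198]
 [232 242 244 241 231 222 228 239 248 251 250 236 206 168 145 131 132 130
  132 132 131 128 136 154 199 230]
 [227 241 244 244 238 225 222 234 245 251 251 250 240 218 177 153 147 140
  134 134 141 150 173 210 231 239]
 [233 241 243 244 241 229 226 228 238 245 250 251 251 244 231 210 195 184
  170 176 193 207 224 238 241 240]
 [235 242 243 243 244 237 233 229 230 235 243 248 251 251 249 246 243 234
  233 235 238 240 242 244 242 238]
 [241 243 243 244 244 241 240 234 230 229 235 241 247 249 250 250 250 248
  249 247 246 245 244 242 238 235]
 [243 243 243 244 243 244 243 242 236 229 227 232 239 244 245 245 247 247
  247 246 243 241 239 237 235 234]]
```

View pics/w2c.png

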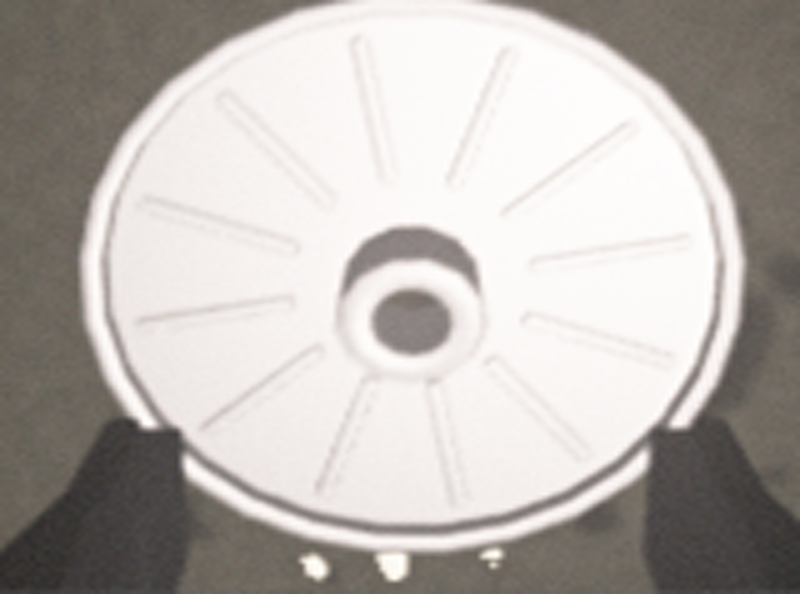

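```bash
cat >> h.py <<'E'
def blob(c,seed,th,dark=True,box=60):
    g=c['pixels'].astype(float).mean(2)
    m=((g<th) if dark else (g>th)).astype(np.uint8)
    n,l,st,ce=cv2.connectedComponentsWithStats(m,connectivity=4);k=l[seed[1],seed[0]]
    cc=max(cv2.findContours((l==k).astype(np.uint8),0,1)[0],key=cv2.contourArea)
    return st[k],ce[k],(cv2.fitEllipse(cc) if len(cc)>5 else None)
E
python3 - <<'E'
from h import *
c=load('w2');t=load('top0')
st,ce,e=blob(c,(321,213),190);print(st,ce,e)
print('hub (wrist)',onz(c,ce,.03))
o=get_obs();print(o['time'],o['position'])
# diameter check
for a in [(-7.2,0),(7.2,0)]: print(onz(c,(ce[0]+a[0],ce[1]),.03))
E
```

```text
[314 206  17  15 189] [321.92063492 212.70899471] ((321.9183044433594, 212.72787475585938), (14.087474822998047, 15.25450325012207), 94.20291137695312)
hub (wrist) [0.46994091 0.27764706 0.03      ]
1.3 [0.4693449  0.28037655 0.09909014]
[0.46857317 0.27178447 0.03      ]
[0.47130865 0.28350909 0.03      ]
```

Request:
arm_command --plan '[[[0,-0.06,-2],0],[[0,-0.06,-3.2],0],[[0,-0.06,-3.6],0],[[0,-0.06,-3.6],0],[[0,-0.06,-3.6],0]]'

```text
time: 1.8
position: [0.4681, 0.2822, 0.0116]
tool_rot: [-0.702, 0.078, -0.079, 0.703]
ft_force: [0.3, 0.0, -0.7]
grip_width: 0.0562
```

Request:
arm_command --plan '[[[0,0,0],0],[[0,0,0],0],[[0,0,0],0],[[0,0,0],0],[[0,0,0],0]]' --fingers -1

```text
time: 2.3
position: [0.4679, 0.281, 0.0109]
tool_rot: [0.703, -0.079, 0.079, -0.703]
ft_force: [-1.1, -0.6, 3.5]
grip_width: 0.0261
```

Run:
```python
from h import *
o=get_obs();print(o['q'],o['position'],o['grip_width'],o['ft_force'])
```

```text
[ 3.36256493e-01  7.54633123e-01  1.77513172e+00 -3.71159773e-04
  6.11743778e-01 -1.01052950e+00] [0.46786314 0.28104865 0.01092902] 0.02605161350476648 [-1.06473693 -0.56689283  3.5473527 ]
```

Request:
arm_command --plan '[[[0,0,0],0],[[0,0,0],0],[[0,0,0],-1.7],[[0,0,0],-3.4],[[0,0,0],-5]]' --fingers 0.1

```text
time: 2.8
position: [0.4678, 0.2812, 0.0103]
tool_rot: [0.668, -0.231, 0.231, -0.668]
ft_force: [0.1, 0.4, 0.5]
grip_width: 0.047
```

Request:
arm_command --plan '[[[0,0,0],-1.6],[[0,0,0],-3.2],[[0,0,0],-4.8],[[0,0,0],-6.4],[[0,0,0],-8]]'

```text
time: 3.3
position: [0.4678, 0.2813, 0.0103]
tool_rot: [0.549, -0.446, 0.446, -0.549]
ft_force: [-0.3, -0.6, -0.2]
grip_width: 0.0475
```

Request:
arm_command --plan '[[[0,0,0],-1.6],[[0,0,0],-3.2],[[0,0,0],-5],[[0,0,0],-5],[[0,0,0],-5]]'

```text
time: 3.8
position: [0.4678, 0.2812, 0.0104]
tool_rot: [-0.442, 0.552, -0.552, 0.442]
ft_force: [-0.2, -0.5, -0.1]
grip_width: 0.0476
```

Request:
arm_command --plan '[[[0,0,0],0],[[0,0,0],0],[[0,0,0],0],[[0,0,0],0],[[0,0,0],0]]' --fingers -1

```text
time: 4.3
position: [0.468, 0.2813, 0.0105]
tool_rot: [0.441, -0.553, 0.553, -0.441]
ft_force: [0.0, -0.8, -0.6]
grip_width: 0.026
```

Request:
arm_command --plan '[[[0,0,0],0],[[0,0,0],0],[[0,0,1],0],[[0,0,3],0],[[0,0,3.6],0]]' --fingers 0.3

```text
time: 4.8
position: [0.4698, 0.282, 0.1041]
tool_rot: [0.439, -0.552, 0.553, -0.443]
ft_force: [0.1, -0.5, 0.4]
grip_width: 0.0542
```

Request:
arm_command --plan '[[[0,0,0],0],[[0,0,0],0],[[0,0,0],0],[[0,0,0],0],[[0,0,0],0]]'

```text
time: 5.3
position: [0.4671, 0.2809, 0.0994]
tool_rot: [-0.442, 0.553, -0.552, 0.44]
ft_force: [-1.2, 0.5, 0.2]
grip_width: 0.0566
```

Run:
```python
from h import *
c=snap('wrist','w3');o=get_obs();print(o['time'],o['position'],o['q'][5],np.abs(o['joint_velocities']).max())
```

```text
5.35 [0.46732231 0.28100149 0.09954291] 0.5602696460137163 0.007168660946482269
```

View pics/w3.png

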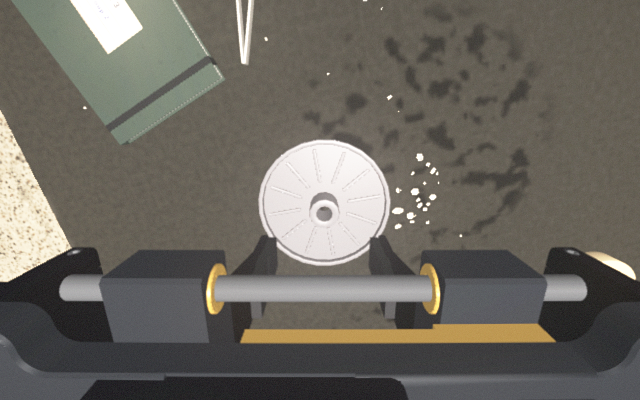

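The wrist view now has the centred bore at (324,213). I'll take the wrist camera's error from that, then view the stand the same way.

Run:
```python
from h import *
c=load('w3');st,ce,e=blob(c,(324,213),190);print(st,ce)
h=onz(c,ce,.03);print(h, 'minus true(0.468,0.2813):',h-[.468,.2813,.03])
```

```text
[316 206  17  15 192] [323.93229167 213.328125  ]
[0.46848505 0.28083912 0.03      ] minus true(0.468,0.2813): [ 0.00048505 -0.00046088  0.        ]
```

Request:
arm_command --plan '[[[1.1,-5.6,2],0],[[1.1,-5.6,2],0],[[1.1,-5.6,2],0],[[1.1,-5.6,2],0],[[1.1,-5.6,2],0]]'

```text
time: 5.85
position: [0.4957, 0.1401, 0.1507]
tool_rot: [-0.44, 0.553, -0.553, 0.44]
ft_force: [-0.8, -0.2, -0.6]
grip_width: 0.0564
```

Request:
arm_command --plan '[[[1.1,-5.6,0],0],[[1.1,-5.6,0],0],[[1.1,-5.6,0],0],[[1.1,-5.6,0],0],[[1.1,-5.6,0],0]]'

```text
time: 6.35
position: [0.5222, 0.002, 0.1496]
tool_rot: [-0.441, 0.554, -0.552, 0.44]
ft_force: [-0.2, 0.3, -0.2]
grip_width: 0.0567
```

Request:
arm_command --plan '[[[0,0,0],0],[[0,0,0],0],[[0,0,0],0],[[0,0,0],0]]'

```text
time: 6.75
position: [0.5226, 0.0022, 0.1505]
tool_rot: [-0.442, 0.552, -0.552, 0.441]
ft_force: [0.3, -0.4, -0.4]
grip_width: 0.0564
```

Run:
```python
from h import *
c=snap('wrist','w4');o=get_obs();print(o['time'],o['position'],o['q'][5],np.abs(o['joint_velocities']).max())
b=cv2.imread('pics/w4.png');cv2.imwrite('pics/w4c.png',cv2.resize(b[140:300,230:420],None,fx=4,fy=3.7,interpolation=cv2.INTER_CUBIC))
```

```text
6.8 [0.52271048 0.00199204 0.15060196] 0.01231892553976479 0.005313530489447174
```

View pics/w4.png

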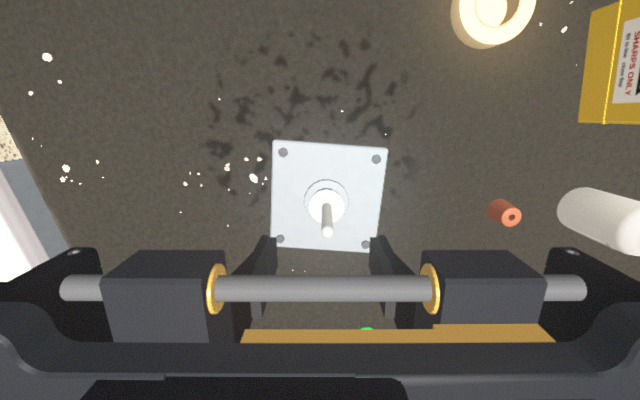

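View pics/w4c.png

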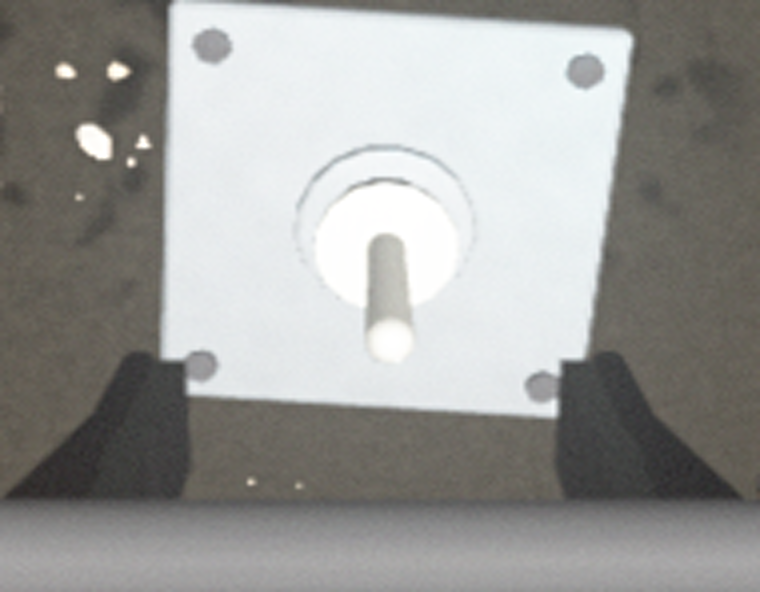

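The wrist view shows the spindle tip ball at about (327,231.5), with the seat and plate edges clear.

Run:
```python
from h import *
c=load('w4');corr=np.array([.0005,-.0005,0])
print('tip ball',onz(c,(326.9,231.5),.100)-corr)
g=c['pixels'].astype(float).mean(2)
m=cv2.inRange(g,150,256);n,l,st,ce=cv2.connectedComponentsWithStats(m);k=l[160,330];print(st[k])
# plate corners by quad approximation
cc=max(cv2.findContours((l==k).astype(np.uint8),0,1)[0],key=cv2.contourArea);h=cv2.convexHull(cc)
for f in (.02,.04):
    q=cv2.approxPolyDP(h,f*cv2.arcLength(h,True),True)[:,0];print(q.tolist())
P=np.array([onz(c,p,.012) for p in q])-corr;print(P.round(4),P.mean(0))
# bolt heads (dark discs on plate), z ~ plate top
for s in [(282,152),(375,159),(279,238),(365,244)]:
    w=slice(s[1]-8,s[1]+9),slice(s[0]-8,s[0]+9);a=np.clip(215-g[w],0,60);yy,xx=np.mgrid[w]
    u=((a*xx).sum()/a.sum(),(a*yy).sum()/a.sum());print(u,(onz(c,u,.014)-corr).round(4))
# seat bright
for th in (246,249,251):
    st,ce,e=blob(c,(326,190),th,False);print(th,st,e)
print(g[180:236:4,316:340:2].astype(int))
```

```text
tip ball [ 0.52397717 -0.00628076  0.1       ]
[  270   140   118   113 11644]
[[273, 140], [387, 149], [368, 252], [277, 246]]
[[273, 140], [387, 149], [368, 252], [277, 246]]
[[ 0.4854  0.0676  0.012 ]
 [ 0.5968  0.0332  0.012 ]
 [ 0.5574 -0.0769  0.012 ]
 [ 0.4582 -0.047   0.012 ]] [ 0.52443987 -0.00577952  0.012     ]
(np.float64(282.5392354124749), np.float64(151.9862813243095)) [0.492  0.0539 0.014 ]
(np.float64(375.85771154435025), np.float64(158.8179034398285)) [0.5837 0.0262 0.014 ]
(np.float64(276.49228686106676), np.float64(240.1114657381885)) [ 0.4601 -0.039   0.014 ]
(np.float64(368.1355182674822), np.float64(244.9714002314432)) [ 0.559  -0.0673  0.014 ]
246 [309 190  36  33 728] ((326.31597900390625, 205.80784606933594), (30.98922348022461, 34.46344757080078), 89.24818420410156)
249 [309 190  35  33 702] ((326.09625244140625, 205.73806762695312), (30.679943084716797, 33.82898712158203), 87.67363739013672)
251 [309 190  35  33 696] ((326.0887451171875, 205.7393341064453), (30.663541793823242, 33.59493637084961), 85.77972412109375)
[[237 201 188 192 200 202 205 201 185 227 237 240]
 [245 246 245 246 246 244 245 244 246 245 247 238]
 [242 243 236 199 165 171 181 191 241 246 246 244]
 [209 255 255 255 254 254 254 255 255 255 218 236]
 [254 254 254 254 254 254 254 254 254 254 254 254]
 [254 254 254 254 254 254 254 254 254 254 254 254]
 [254 254 254 246 177 188 193 246 254 254 254 254]
 [253 254 255 179 178 188 195 197 254 254 253 253]
 [254 253 255 182 177 187 194 195 254 254 253 253]
 [253 253 255 181 176 187 194 189 246 254 253 253]
 [252 253 255 171 174 187 194 195 234 254 252 241]
 [235 234 232 166 171 185 190 194 198 235 235 233]
 [234 232 232 184 234 247 248 244 218 231 235 233]
 [233 233 231 230 251 255 255 253 249 230 233 233]]
```

Run:
```python
from h import *
c=load('w4');corr=np.array([.0005,-.0005,0])
for z in (.034,.036,.038): print('seat',z,onz(c,(326.2,205.8),z)-corr)
for u in [(309,205.5),(344,205.5),(326,189.6),(326,221.8)]: print(u,onz(c,u,.036))
# in tool frame of wrist cam: hub ray in w3 & here expected pixel of points on axis if axis at A
for A in [(.5232,-.0017),(.524,-.006)]:
    print(A,proj(c,[[A[0]+.0005,A[1]-.0005,.1],[A[0]+.0005,A[1]-.0005,.036],[A[0]+.0005,A[1]-.0005,.012]]).round(1))
b=load('top0')
for A in [(.5232,-.0017),(.524,-.006),(.5235,-.0035)]:
    print(A,proj(b,[[*A,.1],[*A,.036],[*A,.012]]).round(1))
s=load('side0')
for A in [(.5232,-.0017),(.524,-.006),(.5235,-.0035)]:
    print(A,proj(s,[[*A,.1],[*A,.036],[*A,.012]]).round(1))
print('disc in side at squeezed', proj(s,[[.468,.2813,.03],[.468,.2813,0]]))
print('nut in side', proj(s,[[.4571,-.2332,.024]]))
```

```text
seat 0.034 [ 0.52417254 -0.00581571  0.034     ]
seat 0.036 [ 0.52428958 -0.00519809  0.036     ]
seat 0.038 [ 0.52440662 -0.00458047  0.038     ]
(309, 205.5) [ 0.50812746 -0.00163016  0.036     ]
(344, 205.5) [ 0.54216866 -0.00928489  0.036     ]
(326, 189.6) [0.528203   0.01059931 0.036     ]
(326, 221.8) [ 0.52090918 -0.02225976  0.036     ]
(0.5232, -0.0017) [[324.7 226.4]
 [324.4 202.8]
 [324.3 196.3]]
(0.524, -0.006) [[326.9 231.2]
 [326.1 206.6]
 [325.9 199.9]]
(0.5232, -0.0017) [[332.4 232.1]
 [332.8 232.8]
 [333.  233. ]]
(0.524, -0.006) [[334.5 231.8]
 [334.8 232.4]
 [334.9 232.7]]
(0.5235, -0.0035) [[333.3 232. ]
 [333.6 232.7]
 [333.8 232.9]]
(0.5232, -0.0017) [[282.8 205.7]
 [283.8 228.8]
 [284.2 237. ]]
(0.524, -0.006) [[283.5 206.7]
 [284.5 229.8]
 [284.9 238. ]]
(0.5235, -0.0035) [[283.1 206.1]
 [284.1 229.2]
 [284.4 237.4]]
disc in side at squeezed [[245.98212275 178.50524766]
 [246.84277702 187.50185907]]
nut in side [[273.75761139 308.78854115]]
```

Run:
```python
from h import *
t=snap('top','t5');s=snap('side','s5')
g=t['pixels'].astype(float).mean(2)
def dark(r0,r1,c0,c1,th):
    w=np.clip(th-g[r0:r1,c0:c1],0,None);yy,xx=np.mgrid[r0:r1,c0:c1];return (w*xx).sum()/w.sum(),(w*yy).sum()/w.sum()
u=dark(250,260,197,207,190);print(u,onz(t,u,.03))
st,ce,e=blob(t,(190,255),130,False);print(st,ce)
a=cv2.imread('pics/t5.png');b=cv2.imread('pics/s5.png')
C=np.zeros((480,790,3),np.uint8);C[:480,:480]=cv2.resize(a[215:295,165:245],(480,480),interpolation=cv2.INTER_CUBIC)
D=cv2.resize(b[165:205,225:275],(300,240),interpolation=cv2.INTER_CUBIC);C[:240,490:790]=D
cv2.imwrite('pics/t5c.png',C)
```

```text
(np.float64(201.37897626352333), np.float64(255.91425803326337)) [0.46725365 0.28292615 0.03      ]
[ 176  229   55   55 2364] [203.13113367 256.06852792]
```

View pics/t5c.png

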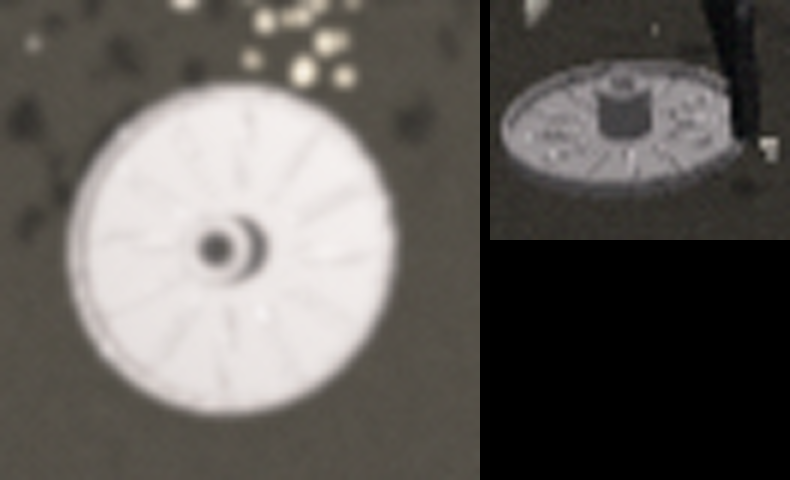

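View pics/t5.png

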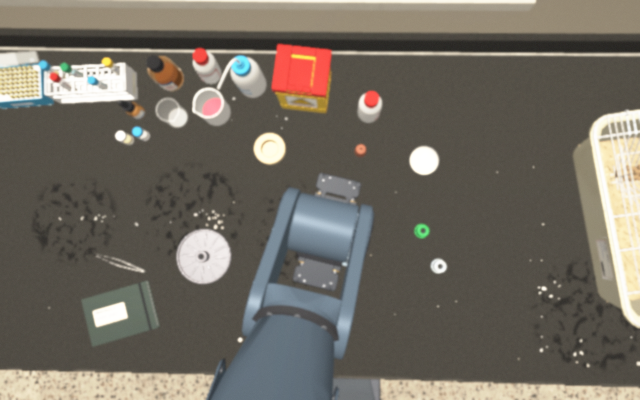

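Run:
```python
from h import *
t=load('t5')
st,ce,e=blob(t,(190,255),130,False);print(e, onz(t,e[0],.005))
for p in [(e[0][0]-27.6,e[0][1],.01),(e[0][0]+27.6,e[0][1],0)]: print(onz(t,p[:2],p[2]))
```

```text
((203.1279754638672, 256.06634521484375), (53.3260383605957, 55.13523864746094), 37.19001770019531) [0.46616853 0.28608574 0.005     ]
[0.46503818 0.34614566 0.01      ]
[0.4673216  0.22555889 0.        ]
```

Using outlines rather than the bore (whose shaded wall biases it), the top and wrist cameras agree: the spindle axis is near (0.5243, -0.006). Going back to the disc to grasp it.

Request:
arm_command --plan '[[[-1.2,6,0],0],[[-1.2,6,0],0],[[-1.2,6,0],0],[[-2.2,11.2,-2],0],[[-2.2,11.2,-2],0]]'

```text
time: 7.4
position: [0.4758, 0.2424, 0.1162]
tool_rot: [0.44, -0.552, 0.553, -0.442]
ft_force: [0.6, 0.5, -0.4]
grip_width: 0.0564
```

Request:
arm_command --plan '[[[-1,5.2,-2],0],[[-1,5.2,-2],0],[[-1,5.2,-2],0],[[-1,5.2,-2],0],[[-1,5.2,-2],0]]'

```text
time: 7.9
position: [0.4499, 0.3709, 0.0654]
tool_rot: [0.442, -0.552, 0.552, -0.441]
ft_force: [0.3, -0.5, 0.6]
grip_width: 0.0563
```

Run:
```python
from h import *
o=get_obs();print(o['time'],o['position'],o['grip_width'])
```

```text
7.9 [0.4499416  0.37092878 0.06535658] 0.05634983750046958
```

Request:
arm_command --plan '[[[0.7,-3.6,1.4],0],[[0.7,-3.6,1.4],0],[[0.7,-3.6,1.4],0],[[0.7,-3.6,1.4],0],[[0.7,-3.6,1.4],0]]'

```text
time: 8.4
position: [0.4684, 0.28, 0.1012]
tool_rot: [-0.441, 0.553, -0.553, 0.441]
ft_force: [-1.5, -0.4, 0.1]
grip_width: 0.0563
```

Request:
arm_command --plan '[[[0,0,0],0],[[0,0,0],0]]'

```text
time: 8.6
position: [0.4677, 0.2811, 0.1005]
tool_rot: [-0.442, 0.553, -0.552, 0.441]
ft_force: [-0.2, 0.5, 0.8]
grip_width: 0.057
```

Run:
```python
from h import *
o=get_obs();print(o['time'],o['position'],o['grip_width'])
```

```text
8.6 [0.46768789 0.28105848 0.10052869] 0.056979667249709556
```

Request:
arm_command --plan '[[[0,0,-1.8],0],[[0,0,-3.2],0],[[0,0,-3.6],0],[[0,0,-3.64],0],[[0,0,-3.64],0]]'

```text
time: 9.1
position: [0.4687, 0.281, 0.0104]
tool_rot: [0.441, -0.552, 0.553, -0.442]
ft_force: [-0.2, 0.1, 0.2]
grip_width: 0.057
```

Request:
arm_command --plan '[[[0,0,0],0],[[0,0,0],0],[[0,0,0],0],[[0,0,0],0],[[0,0,0],0]]' --fingers -1 --force 30

```text
time: 9.6
position: [0.4684, 0.2805, 0.0103]
tool_rot: [0.441, -0.553, 0.553, -0.441]
ft_force: [0.5, -0.8, 3.8]
grip_width: 0.0255
```

Request:
arm_command --plan '[[[0,0,1],0],[[0,0,2.5],0],[[0,0,4],0],[[0,0,5],0],[[0,0,5],0]]'

```text
time: 10.1
position: [0.4705, 0.2813, 0.1383]
tool_rot: [0.438, -0.552, 0.554, -0.444]
ft_force: [0.0, 0.1, -1.6]
grip_width: 0.0255
```

Request:
arm_command --plan '[[[0.4,-1.9,0],0],[[0.8,-3.8,0],0],[[1.2,-5.7,0],0],[[1.5,-7.6,0],0],[[1.8,-9.4,0],0]]'

```text
time: 10.6
position: [0.5121, 0.0435, 0.1333]
tool_rot: [-0.442, 0.553, -0.552, 0.44]
ft_force: [1.0, 0.6, -1.9]
grip_width: 0.0256
```

Request:
arm_command --plan '[[[0.3,-1.2,0],0],[[0.44,-2.08,0],0],[[0.44,-2.08,0],0],[[0.44,-2.08,0],0],[[0.44,-2.08,0],0]]'

```text
time: 11.1
position: [0.523, -0.0054, 0.134]
tool_rot: [-0.442, 0.553, -0.552, 0.441]
ft_force: [-0.8, -0.7, -0.8]
grip_width: 0.0253
```

Request:
arm_command --plan '[[[0,0,0],0],[[0,0,0],0],[[0,0,0],0],[[0,0,0],0]]'

```text
time: 11.5
position: [0.5242, -0.0061, 0.135]
tool_rot: [0.441, -0.552, 0.553, -0.441]
ft_force: [-0.1, 0.2, -1.7]
grip_width: 0.0251
```

Run:
```python
from h import *
snap('wrist','w6');snap('side','s6');o=get_obs();print(o['time'],o['position'],o['ft_force'])
b=cv2.imread('pics/s6.png');cv2.imwrite('pics/s6c.png',cv2.resize(b[130:270,210:360],None,fx=4,fy=4,interpolation=cv2.INTER_CUBIC))
```

```text
11.6 [ 0.52420762 -0.00637296  0.13497056] [-0.86199715 -0.09518424 -1.45619106]
```

View pics/s6c.png

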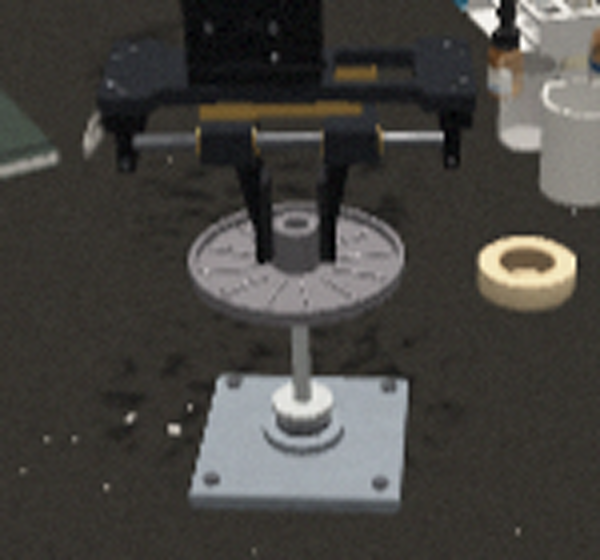

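View pics/w6.png

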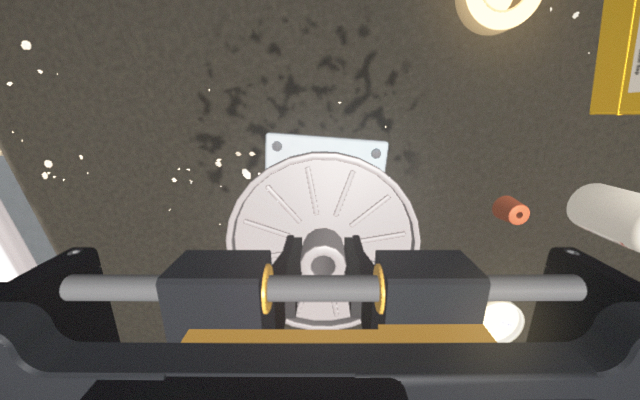

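The side view shows the disc centre within about 0.6 mm of the spindle line across the view. Lowering with force checks.

Request:
arm_command --plan '[[[0,0,-0.4],0],[[0,0,-0.8],0],[[0,0,-0.88],0],[[0,0,-0.96],0],[[0,0,-1.0],0]]'

```text
time: 12.1
position: [0.5241, -0.0066, 0.1095]
tool_rot: [-0.441, 0.553, -0.553, 0.441]
ft_force: [0.2, 0.0, -1.9]
grip_width: 0.025
```

Request:
arm_command --plan '[[[0,0,-0.05],0],[[0,0,-0.1],0],[[0,0,-0.15],0],[[0,0,-0.2],0],[[0,0,-0.2],0]]'

```text
time: 12.6
position: [0.5241, -0.0066, 0.1048]
tool_rot: [-0.441, 0.553, -0.553, 0.441]
ft_force: [-0.7, 0.1, -1.3]
grip_width: 0.0251
```

No contact force with the underside 10 mm below the tip, so the bore is on the spindle.

Request:
arm_command --plan '[[[0,0,-0.2],0],[[0,0,-0.4],0],[[0,0,-0.6],0],[[0,0,-0.8],0],[[0,0,-1],0]]'

```text
time: 13.1
position: [0.5241, -0.0066, 0.0793]
tool_rot: [-0.441, 0.553, -0.553, 0.441]
ft_force: [0.5, -0.3, -1.5]
grip_width: 0.0258
```

Request:
arm_command --plan '[[[0,0,-0.2],0],[[0,0,-0.4],0],[[0,0,-0.6],0],[[0,0,-0.8],0],[[0,0,-1],0]]'

```text
time: 13.6
position: [0.5242, -0.0066, 0.0545]
tool_rot: [0.441, -0.553, 0.553, -0.441]
ft_force: [0.4, -0.0, -1.7]
grip_width: 0.0257
```

Run:
```python
from h import *
snap('side','s7');o=get_obs();print(o['time'],o['position'],o['ft_force'],o['moment'])
b=cv2.imread('pics/s7.png');cv2.imwrite('pics/s7c.png',cv2.resize(b[130:270,210:360],None,fx=4,fy=4,interpolation=cv2.INTER_CUBIC))
```

```text
13.65 [ 0.52376457 -0.00650431  0.05382476] [ 0.66117349  0.46151221 -1.67344811] [-0.11775018  0.06809155  0.08074207]
```

View pics/s7c.png

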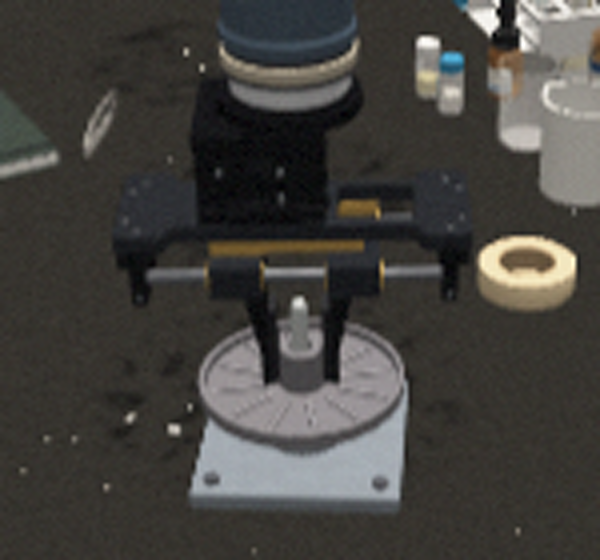

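The spindle pokes through the hub. Lowering slowly to the seat.

Request:
arm_command --plan '[[[0,0,-0.06],0],[[0,0,-0.12],0],[[0,0,-0.18],0],[[0,0,-0.18],0],[[0,0,-0.18],0]]'

```text
time: 14.15
position: [0.5243, -0.0066, 0.0505]
tool_rot: [0.441, -0.553, 0.553, -0.441]
ft_force: [-0.8, -0.8, -1.8]
grip_width: 0.0253
```

Request:
arm_command --plan '[[[0,0,-0.03],0],[[0,0,-0.06],0]]'

```text
time: 14.35
position: [0.5243, -0.0066, 0.049]
tool_rot: [0.441, -0.553, 0.553, -0.441]
ft_force: [-0.4, 0.3, -1.3]
grip_width: 0.0254
```

Request:
arm_command --plan '[[[0,0,-0.03],0],[[0,0,-0.06],0]]'

```text
time: 14.55
position: [0.5242, -0.0066, 0.0474]
tool_rot: [0.441, -0.553, 0.553, -0.441]
ft_force: [-0.4, 0.5, -1.2]
grip_width: 0.0259
```

Request:
arm_command --plan '[[[0,0,-0.03],0],[[0,0,-0.03],0]]'

```text
time: 14.75
position: [0.5242, -0.0066, 0.0469]
tool_rot: [0.441, -0.553, 0.553, -0.441]
ft_force: [-0.2, -0.5, 3.3]
grip_width: 0.0254
```

Request:
arm_command --plan '[[[0,0,-0.03],0],[[0,0,-0.03],0]]'

```text
time: 14.95
position: [0.5243, -0.0066, 0.0466]
tool_rot: [0.441, -0.553, 0.553, -0.441]
ft_force: [-0.9, -0.7, 6.4]
grip_width: 0.0253
```

Seat contact at TCP z of about 0.047. Backing off slightly and releasing.

Request:
arm_command --plan '[[[0,0,0.05],0],[[0,0,0.05],0]]'

```text
time: 15.15
position: [0.5243, -0.0066, 0.0471]
tool_rot: [0.441, -0.553, 0.553, -0.441]
ft_force: [0.5, -0.2, -1.1]
grip_width: 0.0254
```

Request:
arm_command --plan '[[[0,0,0],0],[[0,0,0],0],[[0,0,0],0],[[0,0,1],0],[[0,0,2.5],0]]' --fingers 0.3

```text
time: 15.65
position: [0.5224, -0.0063, 0.1084]
tool_rot: [-0.442, 0.554, -0.551, 0.44]
ft_force: [-0.2, -0.0, 0.8]
grip_width: 0.054
```

Request:
arm_command --plan '[[[0,0,1.5],0],[[0,0,2],0],[[0,0,2],0],[[0,0,2],0],[[0,0,2],0]]'

```text
time: 16.15
position: [0.5232, -0.0064, 0.1583]
tool_rot: [-0.442, 0.553, -0.552, 0.44]
ft_force: [0.2, 0.5, 0.4]
grip_width: 0.0569
```

Run:
```python
from h import *
c=snap('wrist','w8');snap('side','s8');o=get_obs();print(o['time'],o['position'],o['ft_force'],o['q'])
b=cv2.imread('pics/s8.png');w=cv2.imread('pics/w8.png')
C=np.zeros((560,800,3),np.uint8);C[:480,:440]=cv2.resize(b[165:285,230:340],(440,480));C[:400,450:800]=cv2.resize(w[150:290,260:380],(350,400));cv2.imwrite('pics/s8c.png',C)
```

```text
16.25 [ 0.52326686 -0.00640692  0.15826088] [0.1537235  0.10896873 0.33690741] [-2.25984320e-01  4.84136808e-01  1.74920211e+00  9.00183764e-06
  9.11286085e-01 -2.09329235e-03]
```

View pics/s8c.png

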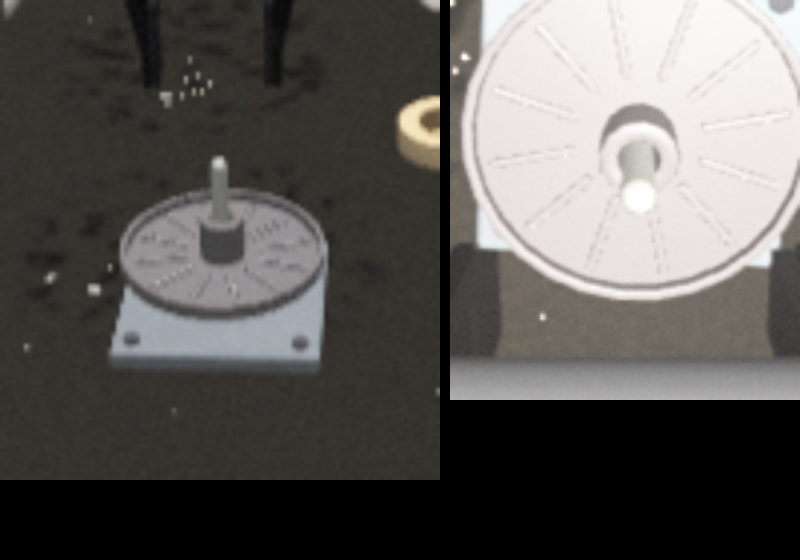

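Run:
```python
from h import *
c=load('w8');corr=np.array([.0005,-.0005,0])
print('tip',onz(c,(324.6,218.9),.100)-corr)
g=c['pixels'].astype(float).mean(2)
for r in (196,199,202,205): print(r,g[r,306:344].astype(int))
b=cv2.imread('pics/w8.png');cv2.imwrite('pics/w8c.png',cv2.resize(b[180:230,300:350],(750,600)[::-1] if 0 else (600,600),interpolation=cv2.INTER_CUBIC))
```

```text
tip [ 0.52425064 -0.00693559  0.1       ]
196 [235 235 234 236 236 226 162 130 147 174 211 237 244 248 245 245 244 246
 244 242 244 246 248 250 252 252 252 243 202 158 157 217 235 239 237 238
 236 237]
199 [234 234 234 235 234 190 150 196 229 237 236 235 235 230 227 217 207 204
 204 207 193 208 220 222 226 231 239 244 247 244 224 185 229 237 237 236
 236 238]
202 [232 234 235 233 221 190 215 229 234 235 234 228 190 169 173 181 189 194
 199 204 207 207 208 178 157 199 223 227 234 240 239 220 210 230 236 237
 235 235]
205 [233 234 232 234 233 214 221 232 234 237 233 196 157 163 174 181 193 195
 201 205 206 206 207 194 146 136 200 227 232 230 236 233 208 226 235 236
 236 234]
```

View pics/w8c.png

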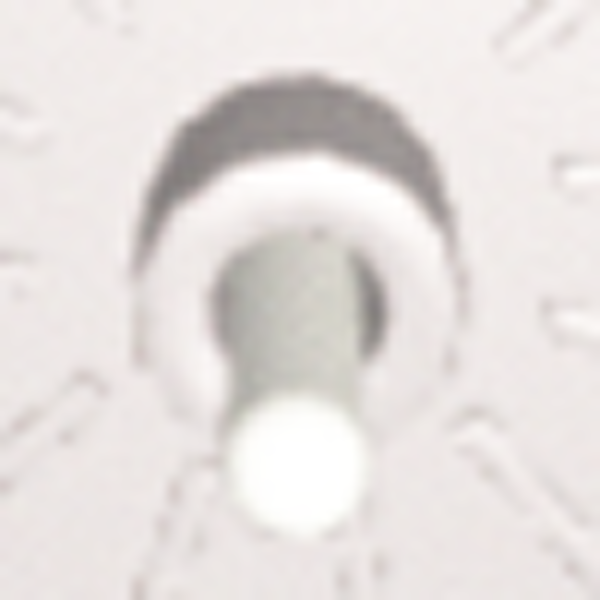

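The disc is seated and the spindle is about 0.7 mm off bore centre. Now to the push nut.

Request:
arm_command --plan '[[[-0.5,-1.9,0],0],[[-1.0,-3.8,0],0],[[-1.5,-5.7,0],0],[[-2,-7.5,-0.5],0],[[-2.6,-9.2,-1],0]]'

```text
time: 16.75
position: [0.4588, -0.2387, 0.1338]
tool_rot: [0.441, -0.553, 0.553, -0.441]
ft_force: [1.0, 0.1, -0.1]
grip_width: 0.0566
```

Request:
arm_command --plan '[[[0,0,-1],0],[[0,0,-1.3],0],[[0,0,-1.3],0],[[0,0,-1.3],0],[[0,0,-1.3],0]]'

```text
time: 17.25
position: [0.46, -0.2359, 0.1029]
tool_rot: [0.441, -0.552, 0.553, -0.442]
ft_force: [-0.5, -0.0, -0.8]
grip_width: 0.0563
```

Request:
arm_command --plan '[[[0,0,0],0],[[0,0,0],0],[[0,0,0],0]]'

```text
time: 17.55
position: [0.4595, -0.2364, 0.1026]
tool_rot: [0.441, -0.552, 0.553, -0.441]
ft_force: [-0.4, -0.0, 0.2]
grip_width: 0.0566
```

Run:
```python
from h import *
c=snap('wrist','w9');o=get_obs();print(o['time'],o['position'],np.abs(o['joint_velocities']).max())
b=cv2.imread('pics/w9.png');cv2.imwrite('pics/w9c.png',cv2.resize(b[140:300,230:420],None,fx=4,fy=3.7,interpolation=cv2.INTER_CUBIC))
```

```text
17.6 [ 0.45941798 -0.23646148  0.10249287] 0.005590895249382251
```

View pics/w9c.png

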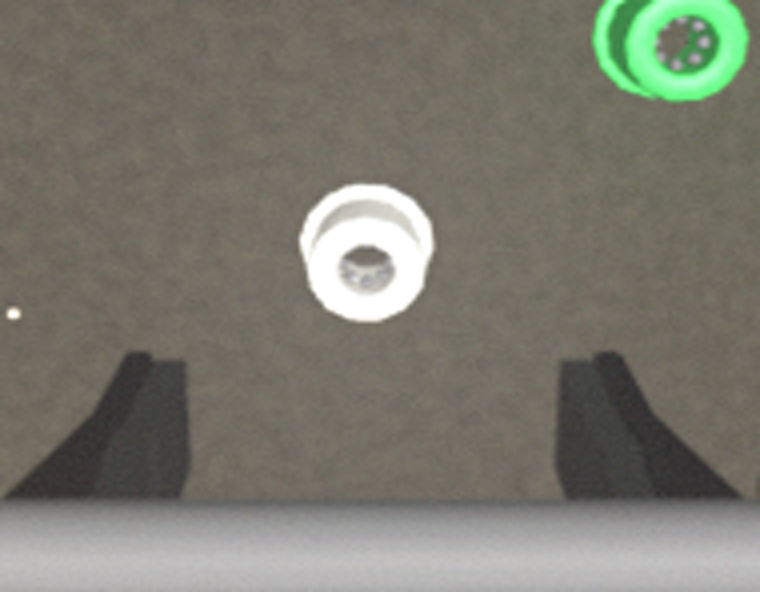

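The steel nut's bore is at crop (366,268), or wrist pixel (321.1,212.1). The green one is off to the upper right.

Run:
```python
from h import *
c=load('w9');corr=np.array([.0005,-.0005,0])
g=c['pixels'].astype(float).mean(2)
print(blob(c,(321,212),235)); st,ce,e=blob(c,(321,212),235)
print('nut',onz(c,(321.1,212.1),.024)-corr,onz(c,ce,.024)-corr)
print(onz(c,(306.6,212),.024),onz(c,(336.6,212),.024))
```

```text
(array([314, 206,  15,  14, 160], dtype=int32), array([321.125  , 212.43125]), ((321.1326904296875, 212.4342803955078), (12.887735366821289, 14.007457733154297), 103.61490631103516))
nut [ 0.45775523 -0.23746736  0.024     ] [ 0.45770859 -0.23777001  0.024     ]
[ 0.44592129 -0.23508323  0.024     ] [ 0.47148112 -0.24086476  0.024     ]
```

Request:
arm_command --plan '[[[-0.07,-0.05,-1.8],0],[[-0.07,-0.05,-3.2],0],[[-0.07,-0.05,-3.7],0],[[-0.07,-0.05,-3.84],0],[[-0.07,-0.05,-3.84],0]]' --fingers 0.1

```text
time: 18.1
position: [0.4577, -0.238, 0.0064]
tool_rot: [0.441, -0.553, 0.553, -0.441]
ft_force: [0.8, 0.1, -0.1]
grip_width: 0.0478
```

Request:
arm_command --plan '[[[0,0,0],0],[[0,0,0],0],[[0,0,0],0],[[0,0,0],0]]' --fingers -1 --force 8

```text
time: 18.5
position: [0.4578, -0.2381, 0.0069]
tool_rot: [0.441, -0.552, 0.553, -0.441]
ft_force: [-0.3, -0.4, 4.7]
grip_width: 0.0249
```

Request:
arm_command --plan '[[[0,0,0],0],[[0,0,0],0],[[0,0,0],-1.6],[[0,0,0],-3.2],[[0,0,0],-4.8]]' --fingers 0.1

```text
time: 19.0
position: [0.4573, -0.2377, 0.006]
tool_rot: [-0.315, 0.633, -0.633, 0.315]
ft_force: [0.4, -0.5, 0.3]
grip_width: 0.047
```

Request:
arm_command --plan '[[[0,0,0],-1.6],[[0,0,0],-3.2],[[0,0,0],-4.8],[[0,0,0],-6.4],[[0,0,0],-8]]'

```text
time: 19.5
position: [0.4574, -0.2378, 0.006]
tool_rot: [-0.079, 0.703, -0.703, 0.079]
ft_force: [-0.7, -0.2, -0.8]
grip_width: 0.048
```

Request:
arm_command --plan '[[[0,0,0],-1.6],[[0,0,0],-3.2],[[0,0,0],-5.2],[[0,0,0],-5.2],[[0,0,0],-5.2]]'

```text
time: 20.0
position: [0.4573, -0.2378, 0.006]
tool_rot: [0.078, 0.703, -0.703, -0.078]
ft_force: [0.2, 0.8, 0.2]
grip_width: 0.0479
```

Request:
arm_command --plan '[[[0,0,0],0],[[0,0,0],0],[[0,0,0],0],[[0,0,0],0],[[0,0,0],0]]' --fingers -1 --force 8

```text
time: 20.5
position: [0.4574, -0.2378, 0.0062]
tool_rot: [0.079, 0.703, -0.703, -0.079]
ft_force: [0.3, 1.1, -0.2]
grip_width: 0.025
```

Request:
arm_command --plan '[[[0,0,0],0],[[0,0,0],0],[[0,0,0],0]]' --fingers -1 --force 50

```text
time: 20.8
position: [0.4574, -0.2378, 0.0061]
tool_rot: [0.079, 0.703, -0.703, -0.079]
ft_force: [0.2, 0.5, 0.6]
grip_width: 0.0245
```

Run:
```python
from h import *
o=get_obs();print(o['time'],o['position'],o['q'][5],o['ft_force'],o['grip_width'])
```

```text
20.8 [ 0.45743463 -0.237824    0.00613551] 1.0980695883692446 [0.15299051 0.52248008 0.61106622] 0.024454129611429638
```

Request:
arm_command --plan '[[[0,0,1.5],0],[[0,0,3.2],0],[[0,0,4.8],0],[[0.3,1,5.2],0],[[0.8,2.8,5.2],0]]'

```text
time: 21.3
position: [0.4798, -0.1706, 0.1388]
tool_rot: [-0.083, -0.701, 0.704, 0.078]
ft_force: [0.9, 0.3, -1.2]
grip_width: 0.0243
```

Request:
arm_command --plan '[[[0.5,1.8,0],0],[[1,3.6,0],0],[[1.5,5,0],0],[[1.86,6.2,0],0],[[1.86,6.44,0],0]]'

```text
time: 21.8
position: [0.5243, -0.0037, 0.136]
tool_rot: [0.078, 0.703, -0.703, -0.077]
ft_force: [-0.1, -0.4, -0.7]
grip_width: 0.0246
```

Request:
arm_command --plan '[[[0,0,0],0],[[0,0,0],0],[[0,0,0],0],[[0,0,0],0],[[0,0,0],0]]'

```text
time: 22.3
position: [0.5238, -0.0078, 0.1361]
tool_rot: [-0.08, -0.703, 0.703, 0.08]
ft_force: [0.3, -0.1, -1.0]
grip_width: 0.0242
```

Run:
```python
from h import *
snap('wrist','w10');snap('side','s10');o=get_obs();print(o['time'],o['position'],o['ft_force'])
b=cv2.imread('pics/s10.png');w=cv2.imread('pics/w10.png')
C=np.zeros((560,800,3),np.uint8);C[:520,:400]=cv2.resize(b[140:270,235:335],(400,520),interpolation=cv2.INTER_CUBIC);C[:300,410:800]=cv2.resize(w[150:300,230:425],(390,300));cv2.imwrite('pics/s10c.png',C)
```

```text
22.4 [ 0.52390082 -0.00742701  0.13614991] [ 0.49968492 -0.4761095  -1.12149309]
```

View pics/s10c.png

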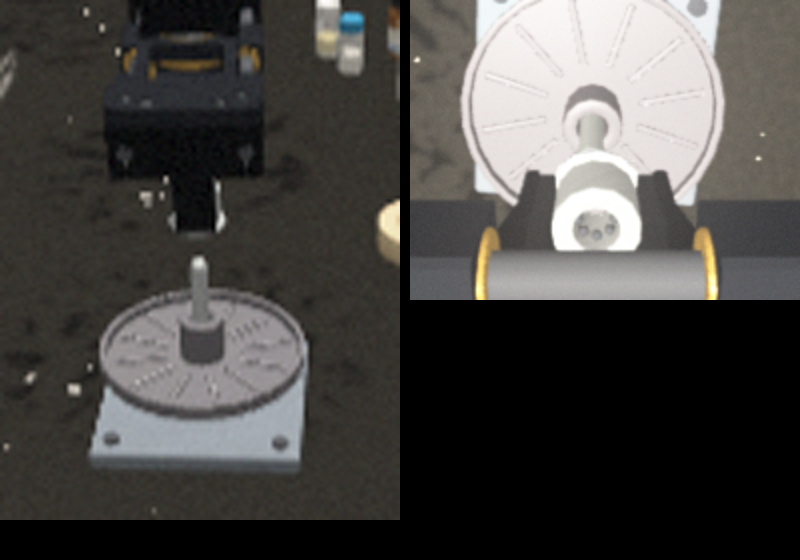

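Request:
arm_command --plan '[[[0,0.02,-0.4],0],[[0,0.02,-0.8],0],[[0,0.02,-1.0],0],[[0,0.02,-1.1],0],[[0,0.02,-1.1],0]]'

```text
time: 22.9
position: [0.5236, -0.0062, 0.1079]
tool_rot: [0.078, 0.703, -0.703, -0.079]
ft_force: [-0.5, 0.5, -1.6]
grip_width: 0.0247
```

Request:
arm_command --plan '[[[0,0,-0.05],0],[[0,0,-0.1],0],[[0,0,-0.15],0],[[0,0,-0.2],0],[[0,0,-0.25],0]]'

```text
time: 23.4
position: [0.524, -0.0063, 0.1024]
tool_rot: [-0.079, -0.703, 0.703, 0.079]
ft_force: [0.8, 0.8, -0.5]
grip_width: 0.0243
```

Run:
```python
from h import *
snap('side','s11');o=get_obs();print(o['time'],o['position'],o['ft_force'],o['moment'])
b=cv2.imread('pics/s11.png');cv2.imwrite('pics/s11c.png',cv2.resize(b[140:270,235:335],(400,520),interpolation=cv2.INTER_CUBIC))
```

```text
23.45 [ 0.52385664 -0.00630872  0.10221761] [ 0.11850416  0.15028271 -1.75295804] [-0.02404129  0.15201744 -0.01410674]
```

View pics/s11c.png

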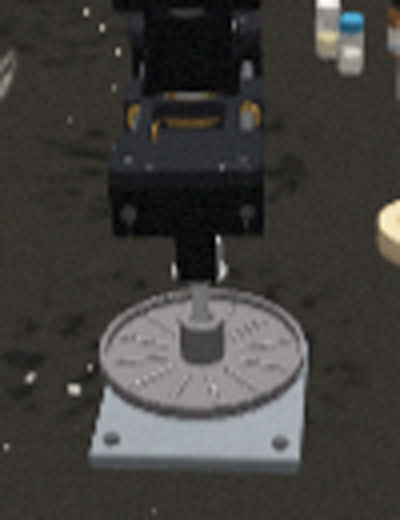

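Request:
arm_command --plan '[[[0,0,-0.06],0],[[0,0,-0.12],0],[[0,0,-0.18],0],[[0,0,-0.24],0],[[0,0,-0.3],0]]'

```text
time: 23.95
position: [0.5238, -0.0058, 0.0954]
tool_rot: [0.079, 0.703, -0.702, -0.079]
ft_force: [-1.3, 2.0, 7.5]
grip_width: 0.024
```

Request:
arm_command --plan '[[[0,0,-0.08],0],[[0,0,-0.16],0],[[0,0,-0.24],0],[[0,0,-0.32],0],[[0,0,-0.4],0]]'

```text
time: 24.45
position: [0.5245, -0.0064, 0.0856]
tool_rot: [-0.079, -0.703, 0.703, 0.078]
ft_force: [-0.7, 0.3, 4.7]
grip_width: 0.0247
```

Run:
```python
from h import *
snap('side','s12');o=get_obs();print(o['time'],o['position'],o['ft_force'],o['moment'])
b=cv2.imread('pics/s12.png');cv2.imwrite('pics/s12c.png',cv2.resize(b[140:270,235:335],(400,520),interpolation=cv2.INTER_CUBIC))
```

```text
24.5 [ 0.52445924 -0.00634906  0.08520915] [ 0.41399473  0.56927296 -1.05125956] [0.09638195 0.09517649 0.00421336]
```

View pics/s12c.png

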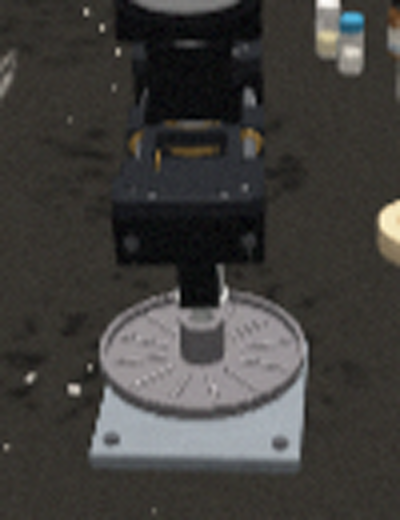

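Drag while sliding is about 6 N, as expected. Approaching the hub.

Request:
arm_command --plan '[[[0,0,-0.06],0],[[0,0,-0.12],0],[[0,0,-0.18],0],[[0,0,-0.24],0],[[0,0,-0.3],0]]'

```text
time: 25.0
position: [0.5244, -0.0064, 0.0778]
tool_rot: [-0.079, -0.703, 0.703, 0.079]
ft_force: [-0.2, 0.7, 5.4]
grip_width: 0.0244
```

Request:
arm_command --plan '[[[0,0,-0.03],0],[[0,0,-0.06],0]]'

```text
time: 25.2
position: [0.5244, -0.0064, 0.0763]
tool_rot: [-0.079, -0.703, 0.703, 0.079]
ft_force: [-0.5, 1.4, 5.8]
grip_width: 0.0246
```

Request:
arm_command --plan '[[[0,0,-0.02],0],[[0,0,-0.04],0]]'

```text
time: 25.4
position: [0.5244, -0.0064, 0.0753]
tool_rot: [-0.079, -0.703, 0.703, 0.079]
ft_force: [-0.1, 1.5, 4.8]
grip_width: 0.0245
```

Request:
arm_command --plan '[[[0,0,-0.02],0],[[0,0,-0.04],0]]'

```text
time: 25.6
position: [0.5243, -0.0064, 0.0743]
tool_rot: [-0.079, -0.703, 0.703, 0.079]
ft_force: [-1.1, 0.9, 5.5]
grip_width: 0.0246
```

Request:
arm_command --plan '[[[0,0,-0.01],0],[[0,0,-0.02],0]]'

```text
time: 25.8
position: [0.5244, -0.0064, 0.0738]
tool_rot: [-0.079, -0.703, 0.703, 0.079]
ft_force: [-0.9, 0.3, 5.4]
grip_width: 0.0245
```

Request:
arm_command --plan '[[[0,0,-0.01],0],[[0,0,-0.02],0]]'

```text
time: 26.0
position: [0.5244, -0.0064, 0.0733]
tool_rot: [-0.079, -0.703, 0.703, 0.079]
ft_force: [-0.1, 0.1, 5.0]
grip_width: 0.0245
```

Request:
arm_command --plan '[[[0,0,-0.01],0],[[0,0,-0.02],0]]'

```text
time: 26.2
position: [0.5243, -0.0064, 0.0728]
tool_rot: [-0.079, -0.703, 0.703, 0.079]
ft_force: [-0.1, 1.1, 5.8]
grip_width: 0.0246
```

Request:
arm_command --plan '[[[0,0,-0.01],0]]'

```text
time: 26.3
position: [0.5243, -0.0064, 0.0726]
tool_rot: [-0.079, -0.703, 0.703, 0.079]
ft_force: [0.2, 0.5, 7.8]
grip_width: 0.0242
```

Request:
arm_command --plan '[[[0,0,-0.01],0]]'

```text
time: 26.4
position: [0.5244, -0.0064, 0.0725]
tool_rot: [-0.079, -0.703, 0.703, 0.079]
ft_force: [-1.2, 0.8, 8.7]
grip_width: 0.0241
```

Contact at TCP z of about 0.0727. Continuing in small steps.

Request:
arm_command --plan '[[[0,0,-0.01],0]]'

```text
time: 26.5
position: [0.5244, -0.0064, 0.0724]
tool_rot: [-0.079, -0.703, 0.703, 0.079]
ft_force: [-0.9, 0.2, 9.8]
grip_width: 0.0246
```

Request:
arm_command --plan '[[[0,0,-0.01],0]]'

```text
time: 26.6
position: [0.5244, -0.0064, 0.0723]
tool_rot: [-0.079, -0.703, 0.703, 0.079]
ft_force: [-1.9, 0.4, 11.1]
grip_width: 0.0248
```

Request:
arm_command --plan '[[[0,0,-0.01],0],[[0,0,-0.02],0]]'

```text
time: 26.8
position: [0.5244, -0.0064, 0.0722]
tool_rot: [-0.079, -0.703, 0.703, 0.078]
ft_force: [-0.7, 1.3, 13.1]
grip_width: 0.0247
```

Request:
arm_command --plan '[[[0,0,-0.01],0]]'

```text
time: 26.9
position: [0.5244, -0.0064, 0.0721]
tool_rot: [-0.079, -0.703, 0.703, 0.078]
ft_force: [-2.0, 1.0, 14.1]
grip_width: 0.0247
```

Request:
arm_command --plan '[[[0,0,-0.01],0],[[0,0,-0.02],0]]'

```text
time: 27.1
position: [0.5245, -0.0064, 0.0719]
tool_rot: [-0.079, -0.703, 0.703, 0.078]
ft_force: [-2.0, 1.2, 17.1]
grip_width: 0.024
```

Request:
arm_command --plan '[[[0,0,-0.01],0]]'

```text
time: 27.2
position: [0.5245, -0.0064, 0.0718]
tool_rot: [-0.08, -0.703, 0.703, 0.078]
ft_force: [-3.2, 1.7, 18.1]
grip_width: 0.0245
```

18.1 N, with 0.9 mm of sink. A brief hold, then release.

Request:
arm_command --plan '[[[0,0,0],0]]'

```text
time: 27.3
position: [0.5245, -0.0064, 0.0718]
tool_rot: [-0.08, -0.703, 0.703, 0.078]
ft_force: [-2.6, 1.1, 16.5]
grip_width: 0.0241
```

Request:
arm_command --plan '[[[0,0,0],0],[[0,0,0],0],[[0,0,0],0]]' --fingers 0.1

```text
time: 27.6
position: [0.5237, -0.0064, 0.0695]
tool_rot: [-0.079, -0.703, 0.703, 0.079]
ft_force: [-1.1, -0.2, 0.0]
grip_width: 0.041
```

Request:
arm_command --plan '[[[0,0,0.6],0],[[0,0,2],0],[[0,0,3.4],0],[[0,0,3.4],0],[[0,0,3.4],0]]'

```text
time: 28.1
position: [0.5241, -0.0064, 0.1551]
tool_rot: [-0.079, -0.703, 0.703, 0.079]
ft_force: [-0.1, 0.0, -0.4]
grip_width: 0.0479
```

Run:
```python
from h import *
c=snap('wrist','w13');snap('side','s13');o=get_obs();print(o['time'],o['position'],o['ft_force'],o['grip_width'])
b=cv2.imread('pics/s13.png');w=cv2.imread('pics/w13.png')
C=np.zeros((560,800,3),np.uint8);C[:520,:400]=cv2.resize(b[150:280,235:335],(400,520),interpolation=cv2.INTER_CUBIC);C[:450,410:800]=cv2.resize(w[140:290,260:390],(390,450),interpolation=cv2.INTER_CUBIC);cv2.imwrite('pics/s13c.png',C)
```

```text
28.2 [ 0.52284917 -0.00611287  0.15368113] [ 0.11073711  0.01342231 -0.3968503 ] 0.04769657266189258
```

View pics/s13c.png

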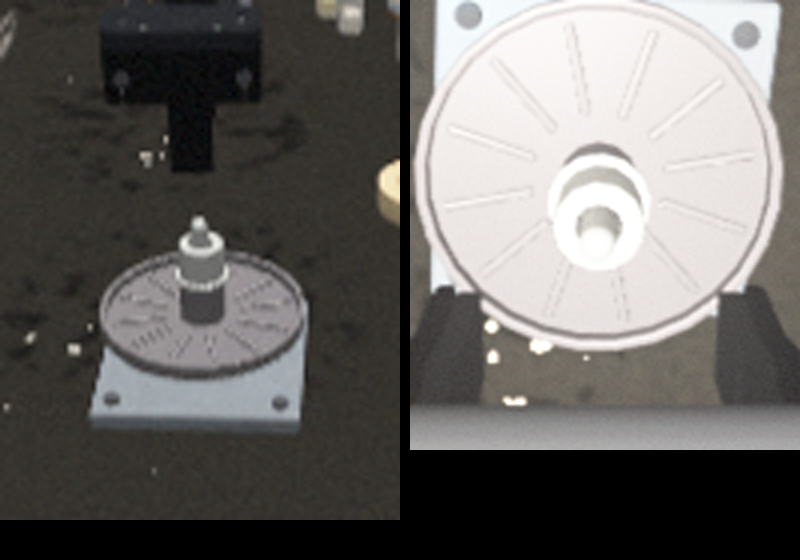

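The nut sits upright, flush on the hub, with the gripper clear. Handing in.

```bash
python3 -c "
from rig import hand_in,get_obs
print(get_obs()['joint_velocities'].round(3) if hasattr(get_obs()['joint_velocities'],'round') else '');print(hand_in())"
```

```text
[-0.001  0.013  0.004  0.     0.001 -0.001]
the job is handed in; nothing more can be done
None
```

The running disc is on the spindle, hub up and resting on the spring seat, and the steel push nut is pressed down on the hub. I handed the job in at about 28 s of the 70 s allowed, and no verdict is reported.

- **Disc:** I centred it by gripping the hub twice at right angles, then lowered it with no sideways force. The first rise in force came with its underside about 37 mm up, which fits the seat's stated 34 to 38 mm. I lifted slightly and let go.
- **Push nut:** I centred it the same way. The green look-alike and the bystanders were not touched. Drag on the spindle was about 5.3 N while sliding.
- **Final push:** it reached 18.1 N at the wrist, with about 0.9 mm of seat travel. That works out to about 13 N on the hub, inside the 10 to 18 N window. I then let go and raised the gripper clear.

**Last checks:** the side and wrist pictures show the disc level and the nut upright and flush on the hub, with the spindle tip showing through. The clamping force left after release could not be measured; from the stated half-millimetre spring-back I estimate 5 to 6 N.

**Disagreements:** the cameras first differed by 3 to 4 mm on where the spindle was. The dark bore gave a shifted reading in the top view, so I used outlines and a wrist-camera correction instead, and both parts then went on freely. When the fingers opened after the push, the tool dropped about 2 mm, which by my figures left it just clear of the flange.

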